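Load the deburring tub, cover it and set its dust shutter to run

ROBOT

A 6-joint arm with a two-finger parallel gripper is mounted at the origin on the work surface. World frame = base frame: x ahead of the robot, y to its left, z up, the work surface at z = 0. Lengths are in m, angles in degrees, forces in N, time in s.
With the tool pointing down it reaches from about 0.4 to 0.825 m from the base axis. Payload 7 kg.
Tool frame: the origin (TCP) lies between the finger pads; the fingertips stand 25 mm ahead of it and the grasp point (between the pads) lies 6 mm ahead of it; z points along the fingers, y is the line along which they close (so a half turn about z gives the same grasp; the last joint's range is limited). The gripper opens to 88 mm and grips with 3 to 60 N. Pads are 19 mm wide; open, the fingers measure 130 mm over their backs; the gripper's body (78 mm by 193 mm) begins 47 mm behind the grasp point.
Start: joints at [82.626, 20.546, 0.682, 0, -70.136, -16.507], TCP at [0.273, 0.617, 0.252] pointing down, gripper open.
Joint ranges: [-176.03, 176.03], [-82.01, 121.73], [-58.28, 71.71], [-173.87, 95.51], [-174.79, -0.11], [-173.66, 173.66]. Speed limits (degrees/s): [136.94, 136.94, 172.46, 180, 180, 180].

INTERFACE

Orientations are given as [roll, pitch, yaw] about the fixed x, y, z axes, in that order (R = Rz(yaw) Ry(pitch) Rx(roll)).
In Python, from plant import ctrl, cams, close_job gives the robot as it stands (ctrl), with the cameras (cams) and the job as plain functions.
- The arm moves only by the tool drive_effector, called as name(argument=value, ...) on one line, values as JSON. Schema: {"type":"object","properties":{"offsets":{"type":"array","items":{"type":"number"},"minItems":5,"maxItems":40},"only":{"type":"string"},"quiet":{"type":"boolean"},"lines":{"type":"string"}},"required":["offsets"],"additionalProperties":false}. offsets is one flat list of numbers that holds 1 to 8 rows one after another, with no inner brackets; each row has 5 numbers: dx, dy, dz in normalised numbers (1 is 1000 mm), then a turn about the tool's z in fractions of the full range, 1 being 2 pi rad, then the finger opening in m; each row is the pose to reach, as a shift and turn from the pose commanded when the call began, along the tool's axes at that moment; what a row does not reach only later rows make up. A row lasts 1/8 s, in which the tool goes at most 0.0625 m and 10.7 degrees, less where a joint would pass 70% of its speed; a pose out of reach is approached as far as the arm can. The fingers move at their own pace and stop on an object; the grip force is fixed at half the most. Time passes only in rows, so rows that do not move let the fingers close. The tool returns the time, the measured TCP pose, the force, the opening and the grip force at its end. only (a regular expression) keeps the lines of the reply that match it, lines (a string "A,B") keeps lines A to B, and quiet returns only ok. Input that does not fit is refused with a message, and nothing moves.
- ctrl.get_obs(): the state, without advancing time (a new reading comes with each control period).
- cams.snapshot(name): name is "side" or "top"; returns a dict with "frame" (400x640x3 uint8, red, green, blue), "z_map" (400x640 float32, m along the optical axis (not along the pixel's ray), 0 where there is no reading), "fovy" (degrees; the focal length in pixels is half the picture's height over the tangent of half this angle, whatever the lens; pixels are square), "cx", "cy" (the principal point, pixels), "R" (3x3) and "t" (3): a world point X has camera coordinates R X + t. Camera axes: x right, y down, z forward; pixel columns grow to the right and rows downward; lengths in m; the calibration is good to about 2 mm. A picture is of the moment at which its call begins.
- close_job(): hands the job in; it is judged then, once.
The state is a dict: "clock": time; "joint_pos": joint angles; "qvel": joint speeds; "tau": joint torques, N m; "tool_pos": TCP position; "orientation": TCP orientation; "force": force on the tool from outside, world axes, zero at the start; "moment": the same for the moment, N m; "opening": finger opening in m; "gripper_force": force on a finger pad.
Only numpy, scipy, OpenCV 4.12 (cv2) and the standard library are available. Lean on these libraries where they do the work, as an engineer would, in place of code of your own. Each camera call takes 0.05 s, during which the arm holds its last target. There are 200 camera calls.

TASK

Load the deburring tub: before opening it, slide the dust-box shutter one click, from shut to its middle (loading) stop. Then take the cover off and lay it aside on the bench, put every steel nut, pulley and angle bracket lying on the bench into the tub, and set the cover back on the rim, seated and level. Only then slide the shutter one more click to its last (running) stop; leave the rest of the bench as it is.

Things in the scene. Friction and masses are not known exactly. Their poses are not given: they have to be found in the camera images.
- tub: open round grey plastic tub on a dark drive foot, fixed to the bench (its place varies). Origin: centre of the underside on the bench, z up. Outside diameter 160 mm, wall 6 (clear opening at least 144 mm across), rim 115 above the bench, inner floor 36 above the bench; 79 deep inside. There is bare bench to lay its cover on at the robot's left (about x 0.41, y 0.38)
- tub_rim (a point): centre of the tub's mouth, in the plane of the rim, 115 mm above the bench; z up
- tub_in (a point): centre of the tub's inner floor, 36 mm above the bench; z up
- cover: loose aluminium cover, 0.26-0.40 kg, seated on the tub at the start. Disc 172 mm across, 5 thick; below it a lip 8 deep, 136 mm across tapering to 128, fits loosely in the tub's mouth; on top a black round knob, 24 across, 34 high. Origin: centre of the lip's underside, z up through the knob; disc's underside 8 mm above origin, its top 13, knob's top 47. Seated: origin 107 above the bench
- cover_seat (a point): centre of the underside of the cover's disc (8 mm above the cover's origin): meets tub_rim when seated
- cover_knob (a point): centre of the cover's knob, 30 mm above the cover's origin, 17 above the disc
- dustbox: grey metal dust box fixed to the bench (place and yaw vary; may swap places with the tub), 190 (x) x 110 (y) x 55 mm high, black hose at its +x end. On top a dark port and a steel shutter plate sliding over it between two rails 64 mm high. Origin: centre of its underside; x is the way the shutter slides open (away from the robot at yaw 0), z up
- shutter_tab (a point): centre of the shutter's upright steel tab, 80 mm above the bench: 10 mm thick along the dust box's x (the way it slides), 34 wide along y, reaching from 60 to 100 mm above the bench (its foot is the shutter plate's top). It moves with the shutter and has the dust box's axes
- shutter (a joint): how far the shutter has slid from shut towards the dust box's +x, m. Three spring-indexed stops, shown by three dots on a rail: 0 shut (start), 0.035 middle (loading), 0.070 last (running); end of travel 0.074. A spring draws it into the nearest stop and holds it within about 1 mm when let go; up to about 9 N pushes it from stop to stop
- nut_a: big steel hexagon nut lying flat: 40 mm across flats (46 over corners), 22 thick, dark bore. Origin: centre of its underside, z along the bore, x square to one pair of flats (other flats every 60 degrees). 110 to 200 g. May be absent (None from the start)
- nut_b: big steel hexagon nut lying flat: 40 mm across flats (46 over corners), 22 thick, dark bore. Origin: centre of its underside, z along the bore, x square to one pair of flats (other flats every 60 degrees). 110 to 200 g. May be absent (None from the start); same as nut_a
- pulley_a: steel V-belt pulley like a spool, lying flat: two flanges 46 mm in diameter and 6 thick with a 38 mm waist between, 24 high in all. Origin: centre of its underside, z along its axle. 120 to 210 g. May be absent (None from the start)
- pulley_b: steel V-belt pulley like a spool, lying flat: two flanges 46 mm in diameter and 6 thick with a 38 mm waist between, 24 high in all. Origin: centre of its underside, z along its axle. 120 to 210 g. May be absent (None from the start); same as pulley_a
- bracket: steel angle bracket standing on its foot: foot 50 (x) x 34 (y) x 8 mm high, and an upright wall 8 mm thick (x from -25 to -17), 34 wide, 36 high over all, at the foot's -x end. Origin: centre of the foot's underside, z up. 90 to 160 g. May be absent (None from the start)
- mug: white ceramic mug, 80 mm in diameter, 90 high, handle at +y. Origin: centre of the underside. Bystander: to be left where it is.
- tape: black tape measure, 62 x 32 x 52 mm high. Origin: centre of the underside. Bystander: to be left where it is.
- screwdriver: screwdriver lying on the bench along its x. Origin: underside of its middle. Bystander: to be left where it is.
- wrench: steel wrench lying on the bench along its x. Origin: underside of its middle. Bystander: to be left where it is.
- castor: loose castor standing on its 60 x 50 mm steel plate, black rubber wheel upward, 68 mm high. Origin: centre of the underside. Bystander: to be left where it is.
- jar: glass jar with a white cap, 64 mm in diameter, 85 high. Origin: centre of the underside. Bystander: to be left where it is.

How it is judged:
By the outcome, as a careful person would: the job done as asked, in the order asked, and still so for the second after the job is handed in, with the robot touching nothing.
Of nut_a, nut_b, pulley_a, pulley_b, bracket only 3 to 5 are there at a start; the rules pass over those that are not, and their reading is None.
At some moment in a run one of nut_a, nut_b, pulley_a, pulley_b, bracket may be knocked a few centimetres aside while the robot is not near it.
Once in a run the grip may slacken for a moment while it holds something.
It also fails if it takes over 210 s, if anything falls off the work surface, if the arm or the gripper's body presses on something with over 40 N, if the wrist force passes 120 N, or if a joint passes its speed limit or range.

## Working session

There is one attempt and no reset: what is moved stays moved. The work goes in short steps, Python scripts to look and compute and a tool call to move; the robot and the scene stay as the last step left them, time stands still between calls to the robot, and variables do not carry over. Pictures are saved under pics/ and viewed, at most 14 in all, crops included, and the job is handed in when it is done.

```bash
ls; mkdir -p pics
```

Create h.py:
```python
import numpy as np, cv2
from plant import ctrl, cams, close_job
def snap(n):
    s=cams.snapshot(n); s['f']=200/np.tan(np.radians(s['fovy'])/2); s['R']=np.array(s['R']); s['t']=np.array(s['t']); return s
def save(s,name): cv2.imwrite('pics/'+name+'.png',cv2.cvtColor(s['frame'],cv2.COLOR_RGB2BGR))
def cloud(s):
    v,u=np.mgrid[:400,:640]; z=s['z_map']; c=np.stack([(u-s['cx'])/s['f']*z,(v-s['cy'])/s['f']*z,z],-1)
    P=(c-s['t'])@s['R']; P[z==0]=np.nan; return P
def ray(s,u,v,h):
    d=s['R'].T@np.array([(u-s['cx'])/s['f'],(v-s['cy'])/s['f'],1]); o=-s['R'].T@s['t']; return o+d*(h-o[2])/d[2]
def proj(s,X):
    c=s['R']@np.array(X)+s['t']; return s['cx']+s['f']*c[0]/c[2], s['cy']+s['f']*c[1]/c[2]
```

Run:
```python
from h import *
for n in ('top','side'):
    s=snap(n); save(s,n+'0'); print(n,s['fovy'],s['cx'],s['cy'],-s['R'].T@s['t'],s['R'].round(2).tolist(),(s['z_map']>0).mean())
print(ctrl.get_obs())
```

```text
pics
plant.py
top 52.46061660163199 321.27622413964076 204.38247751737526 [0.38260616 0.01276161 1.15515499] [[-0.02, -1.0, 0.02], [-0.99, 0.02, -0.17], [0.17, -0.02, -0.99]] 0.99616015625
side 48.45840938068603 319.1662228248594 210.39862160557706 [-0.04838275 -0.80645799  0.78927808] [[0.79, -0.61, -0.02], [-0.34, -0.42, -0.84], [0.5, 0.67, -0.55]] 0.99587890625
{'clock': 0.1, 'joint_pos': array([ 8.26249857e+01,  2.05876079e+01,  6.38759088e-01, -1.86292209e-02,
       -7.01356313e+01, -1.65070087e+01]), 'qvel': array([-0.06984201, -0.01776458,  0.14251202,  0.13692834, -0.01777396,
       -0.05079937]), 'tau': array([-1.55193175e-03, -5.84165168e+01,  2.93751329e+01,  7.01565877e+00,
        1.01446323e-02, -4.79918594e-05]), 'tool_pos': array([0.27312984, 0.61683029, 0.25070841]), 'orientation': array([ 1.79914025e+02, -7.21412741e-03, -2.38883606e+01]), 'force': array([ 0.69716882,  0.15700325, -0.91469805]), 'moment': array([-0.04973577, -0.0315391 , -0.0032361 ]), 'gripper_force': 0.0, 'opening': 0.0877921970976099}
```

View pics/top0.png

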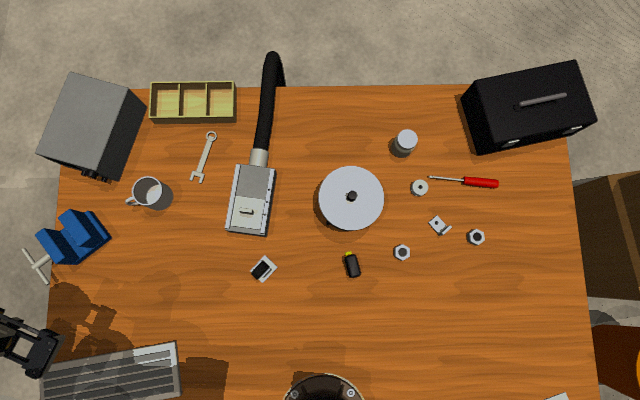

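View pics/side0.png

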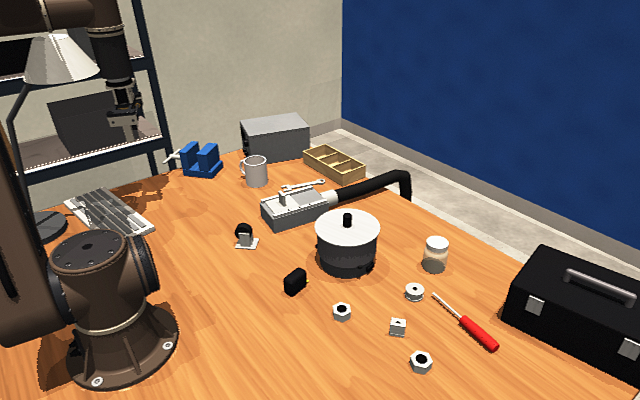

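Top view shows the tub with its cover at (351,198), the dust box at (252,200) with the tab at (246,211), a pulley at (420,187), the bracket at (440,226), and nuts at (402,252) and (477,237). So four parts are present. The castor is at (263,268) and the tape at (352,264).

Add to h.py:
```python
def blobs(s,zlo,zhi,xlo=.2,xhi=.9,ylo=-.6,yhi=.6,amin=15):
    P=cloud(s); m=(P[...,2]>zlo)&(P[...,2]<zhi)&(P[...,0]>xlo)&(P[...,0]<xhi)&(P[...,1]>ylo)&(P[...,1]<yhi)
    n,l,st,c=cv2.connectedComponentsWithStats(m.astype(np.uint8))
    for i in range(1,n):
        if st[i,4]<amin: continue
        Q=P[l==i]; zt=np.percentile(Q[:,2],95); T=Q[Q[:,2]>zt-.006]
        r=cv2.minAreaRect((T[:,:2]*1000).astype(np.float32))
        print(c[i].round(0),st[i,4],'ztop %.3f'%zt,'top mean',T.mean(0).round(4),'rect',np.round(r[0],1),np.round(r[1],1),round(r[2],1))
```

Run:
```python
from h import *
s=snap('top')
print('low');blobs(s,.010,.2)
print('knob');blobs(s,.135,.2,amin=5)
print('tab/rails');blobs(s,.072,.11,.3,.9,-.2,.45,amin=5)
print(proj(s,[.41,.38,0]))
im=cv2.cvtColor(s['frame'],cv2.COLOR_RGB2BGR)
a=cv2.resize(im[150:290,215:305],None,fx=4,fy=4,interpolation=3);b=cv2.resize(im[170:270,385:495],None,fx=4,fy=4,interpolation=3)
o=np.zeros((560,800,3),np.uint8);o[:560,:360]=a;o[:400,360:800]=b;cv2.imwrite('pics/c1.png',o)
```

```text
low
[501. 114.] 4729 ztop 0.124 top mean [ 0.8164 -0.5255  0.1218] rect [ 809.3 -518.3] [181.2 163.2] 0.1
[112. 129.] 4198 ztop 0.132 top mean [0.7988 0.5645 0.1299] rect [780.2 551.7] [ 96.3 239.3] 89.9
[190. 114.] 934 ztop 0.051 top mean [0.847  0.3601 0.0492] rect [865.7 358.3] [ 67.5 241. ] 0.2
[254. 180.] 4067 ztop 0.065 top mean [0.5732 0.1888 0.0647] rect [613.4 183.1] [108.7 222.5] 80.8
[404. 143.] 541 ztop 0.088 top mean [ 0.7467 -0.2501  0.0853] rect [ 747.2 -250.1] [54.3 54.6] 73.4
[351. 198.] 3370 ztop 0.123 top mean [ 0.5766 -0.085   0.1211] rect [577.6 -85.5] [167.3 169.7] 88.4
[150. 194.] 881 ztop 0.091 top mean [0.6126 0.4558 0.089 ] rect [613.1 455.7] [78.4 79.8] 36.9
[474. 181.] 375 ztop 0.027 top mean [ 0.6353 -0.4725  0.0246] rect [ 635.5 -469.7] [98.8 21.9] 83.9
[420. 187.] 199 ztop 0.028 top mean [ 0.622  -0.2923  0.0246] rect [ 622.6 -293.4] [43.5 44. ] 22.3
[445. 230.] 54 ztop 0.039 top mean [ 0.4978 -0.3564  0.0364] rect [ 497.3 -356. ] [ 7.7 33.8] 40.6
[ 98. 237.] 230 ztop 0.099 top mean [0.4929 0.5961 0.098 ] rect [493.6 594.2] [11.2 25.6] 89.8
[476. 237.] 
[... 240 characters left out ...]
  0.0516] rect [403.4 -90.4] [58.2 29.3] 13.5
[261. 270.] 217 ztop 0.069 top mean [0.3976 0.1601 0.0666] rect [398.  160.1] [21.9 33.3] 48.2
[162. 345.] 135 ztop 0.023 top mean [0.2051 0.4234 0.0198] rect [206.7 434.5] [13.2 91.8] 0.2
knob
[530. 102.] 138 ztop 0.154 top mean [ 0.8218 -0.5688  0.1512] rect [ 821.1 -567.4] [13.8 64.5] 12.1
[352. 195.] 75 ztop 0.157 top mean [ 0.5775 -0.0849  0.1542] rect [577.2 -84.7] [20.4 20.9] 89.7
tab/rails
[158. 193.] 128 ztop 0.092 top mean [0.6107 0.4285 0.0893] rect [612.4 431.4] [33.8 77.5] 89.0
[246. 211.] 68 ztop 0.103 top mean [0.5536 0.1927 0.1002] rect [553.7 192.4] [33.2  9.4] 81.0
(np.float64(183.36375367652983), np.float64(267.46182698994244))
```

View pics/c1.png

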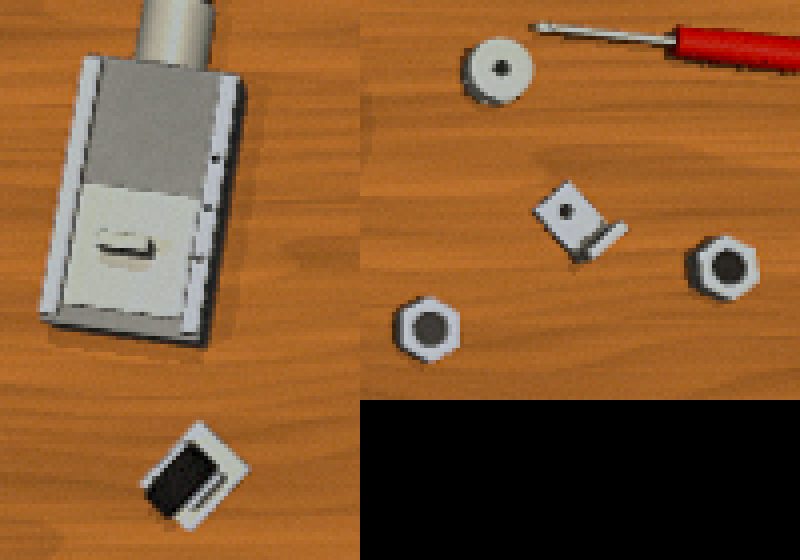

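The crop shows the dust box turned slightly clockwise, with rail ends near crop (205,345) and (240,78). The bracket wall lies to the lower right of its foot.

Add to h.py:
```python
def to(x,y,z,yaw):
    o=ctrl.get_obs(); p=o['tool_pos']; c=o['orientation'][2]; a=np.radians(c); d=np.array([x,y,z])-p
    tx=np.array([np.cos(a),np.sin(a),0]); ty=np.array([np.sin(a),-np.cos(a),0])
    print('t %.1f'%o['clock'],'d tool',np.round([d@tx,d@ty,-d[2]],4),'turn %.1f'%((c-yaw+180)%360-180),'dist %.3f'%np.linalg.norm(d),'q6 %.0f'%o['joint_pos'][5])
```

Run:
```python
from h import *
s=snap('top'); g=lambda a,b:ray(s,215+a/4-.4,150+b/4-.4,.064)[:2]
for A,B in (((42,322),(85,55)),((205,345),(240,78))):
    p,q=g(*A),g(*B); d=q-p; print(p.round(3),q.round(3),np.degrees(np.arctan2(d[1],d[0])).round(1),np.hypot(*d).round(3))
P=cloud(s); m=(P[...,2]>.061)&(P[...,2]<.070)&(P[...,0]>.48)&(P[...,0]<.66)&(P[...,1]>.1)&(P[...,1]<.28)
print(cv2.minAreaRect((P[m][:,:2]*1000).astype(np.float32)))
to(.5535,.1925,.20,-98.5)
```

```text
[0.505 0.252] [0.69  0.225] -8.1 0.187
[0.488 0.142] [0.672 0.118] -7.4 0.186
((585.0682373046875, 187.6605224609375), (108.19851684570312, 165.02532958984375), 80.96697235107422)
t 0.2 d tool [0.4282 0.2746 0.051 ] turn 74.6 dist 0.511 q6 -17
```

Careful with the scale: turns go in shares of 2 pi rad. That gives: 74.6 degrees / 360 = 0.2072.

drive_effector(offsets=[0.428, 0.275, 0, 0.2072, 0.05, 0.428, 0.275, 0, 0.2072, 0.05, 0.428, 0.275, 0, 0.2072, 0.05, 0.428, 0.275, 0, 0.2072, 0.05, 0.428, 0.275, 0, 0.2072, 0.05, 0.428, 0.275, 0, 0.2072, 0.05, 0.428, 0.275, 0, 0.2072, 0.05, 0.428, 0.275, 0, 0.2072, 0.05])

```text
clock: 1.2
tool_pos: [0.5493, 0.198, 0.2517]
orientation: [-180.0, 0.0, -98.6]
force: [0.7, 0.6, 0.3]
opening: 0.0502
gripper_force: 0.0
```

```bash
python3 -c "
from h import *
to(.5535,.1925,.093,-98.5)"
```

```text
t 1.2 d tool [ 0.0048 -0.005   0.1587] turn -0.1 dist 0.159 q6 -48
```

drive_effector(offsets=[0, 0, 0, 0, 0.05, 0, 0, 0, 0, 0.05])

```text
clock: 1.45
tool_pos: [0.5485, 0.1994, 0.2513]
orientation: [180.0, -0.0, -98.6]
force: [0.0, -0.2, -0.2]
opening: 0.0497
gripper_force: 0.0
```

```bash
python3 -c "
from h import *
to(.5535,.1925,.093,-98.5)"
```

```text
t 1.4 d tool [ 0.0061 -0.006   0.1583] turn -0.1 dist 0.159 q6 -48
```

drive_effector(offsets=[0.006, -0.006, 0.05, 0, 0.05, 0.006, -0.006, 0.1, 0, 0.05, 0.006, -0.006, 0.13, 0, 0.05, 0.006, -0.006, 0.158, 0, 0.05, 0.006, -0.006, 0.158, 0, 0.05, 0.006, -0.006, 0.158, 0, 0.0, 0.006, -0.006, 0.158, 0, 0.0, 0.006, -0.006, 0.158, 0, 0.0])

```text
clock: 2.45
tool_pos: [0.554, 0.1933, 0.0947]
orientation: [-179.9, 0.1, -98.5]
force: [0.2, 0.1, -0.5]
opening: 0.0253
gripper_force: 0.0
```

```bash
python3 -c "
from h import *
print(ctrl.get_obs()['force'])
s=snap('side');save(s,'s1')
t=snap('top');blobs(t,.072,.105,.5,.62,.1,.3,amin=5)"
```

```text
[ 0.20208124  0.06908426 -0.53959933]
```

View pics/s1.png

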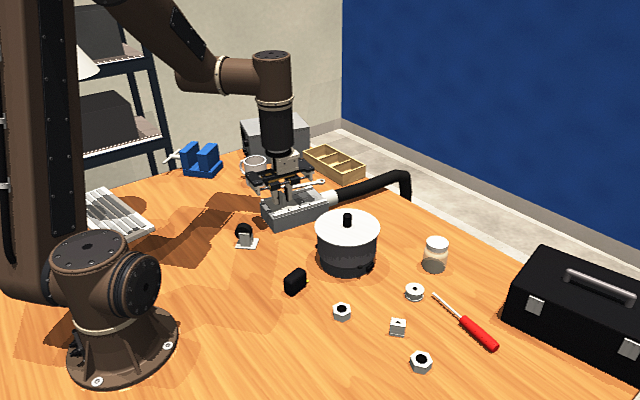

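The side view shows the fingers straddling the shutter tab around (283,190). Finish closing, then slide.

drive_effector(offsets=[0, 0, 0.002, 0, 0, 0, 0, 0.002, 0, 0, 0, 0, 0.002, 0, 0, 0, 0, 0.002, 0, 0])

```text
clock: 3.05
tool_pos: [0.5547, 0.193, 0.093]
orientation: [-179.9, 0.1, -98.5]
force: [-0.3, -1.3, 8.3]
opening: 0.0098
gripper_force: 30.0
```

drive_effector(offsets=[0, -0.01, 0, 0, 0, 0, -0.02, 0, 0, 0, 0, -0.03, 0, 0, 0, 0, -0.036, 0, 0, 0, 0, -0.036, 0, 0, 0, 0, -0.036, 0, 0, 0])

```text
clock: 3.8
tool_pos: [0.59, 0.1874, 0.0929]
orientation: [-179.9, 0.0, -98.5]
force: [-1.4, -1.4, 9.3]
opening: 0.01
gripper_force: 30.0
```

drive_effector(offsets=[0, 0, 0, 0, 0.05, 0, 0, 0, 0, 0.05, 0, 0, 0, 0, 0.05, 0, 0, -0.06, 0, 0.05, 0, 0, -0.11, 0, 0.05, 0, 0, -0.11, 0, 0.05, 0, 0, -0.11, 0, 0.05])

```text
clock: 4.68
tool_pos: [0.5887, 0.1876, 0.2013]
orientation: [180.0, 0.0, -98.5]
force: [-0.2, 0.5, 0.2]
opening: 0.05
gripper_force: 0.0
```

```bash
python3 -c "
from h import *
to(.5772,-.0848,.205,-98.5)
print(ctrl.get_obs()['joint_pos'].round(0))"
```

```text
t 4.7 d tool [ 0.2711 -0.0288 -0.0037] turn 0.0 dist 0.273 q6 -44
[ 36.  17. -11.  -0. -62. -44.]
```

drive_effector(offsets=[0.271, -0.029, -0.004, 0, 0.06, 0.271, -0.029, -0.004, 0, 0.06, 0.271, -0.029, -0.004, 0, 0.06, 0.271, -0.029, -0.004, 0, 0.06, 0.271, -0.029, -0.004, 0, 0.06, 0.271, -0.029, -0.004, 0, 0.06, 0.271, -0.029, -0.004, 0, 0.06])

```text
clock: 5.55
tool_pos: [0.5775, -0.0844, 0.2044]
orientation: [179.9, -0.0, -98.5]
force: [-0.0, 0.8, -0.4]
opening: 0.0602
gripper_force: 0.0
```

```bash
python3 -c "
from h import *
t=snap('top');blobs(t,.075,.105,.5,.68,.1,.3,amin=5)
to(.5772,-.0848,.151,-98.5)"
```

```text
t 5.6 d tool [0.0008 0.0004 0.0537] turn 0.1 dist 0.054 q6 -19
```

Run:
```python
from h import *
s=snap('side');print(proj(s,(.5537,.1925,.1)),proj(s,(.5883,.187,.1)))
blobs(s,.075,.105,.5,.68,.1,.3,amin=5)
u,v=map(int,proj(s,(.57,.19,.08)))
im=cv2.cvtColor(s['frame'],cv2.COLOR_RGB2BGR)[v-50:v+50,u-60:u+80];cv2.imwrite('pics/c2.png',cv2.resize(im,None,fx=5,fy=5,interpolation=3))
```

```text
(np.float64(280.5258265849587), np.float64(193.03650648886733)) (np.float64(290.9655346583343), np.float64(190.10298802885978))
[292. 194.] 65 ztop 0.101 top mean [0.5887 0.1825 0.0994] rect [590.  184.3] [34.2  9.4] 80.5
```

View pics/c2.png

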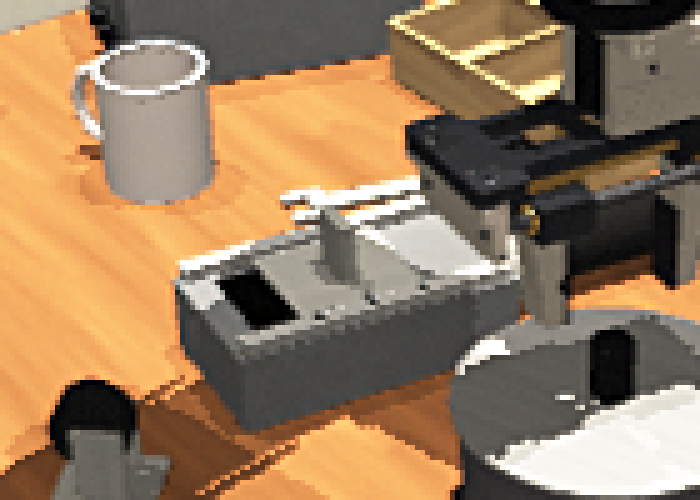

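drive_effector(offsets=[0.001, 0, 0.054, 0, 0.06, 0.001, 0, 0.054, 0, 0.06, 0.001, 0, 0.054, 0, 0.0, 0.001, 0, 0.054, 0, 0.0, 0.001, 0, 0.054, 0, 0.0, 0.001, 0, 0.054, 0, 0.0, 0.001, 0, 0.054, 0, 0.0, 0.001, 0, 0.054, 0, 0.0])

```text
clock: 6.65
tool_pos: [0.578, -0.0857, 0.1522]
orientation: [-179.9, 0.0, -98.5]
force: [-1.3, 1.1, 5.0]
opening: 0.0236
gripper_force: 30.0
```

The crop shows the tab further along, with the port partly open, and the measured tab at x 0.589 confirms the middle stop. The knob is gripped.

drive_effector(offsets=[0, 0, -0.01, 0, 0, 0, 0, -0.04, 0, 0, 0, 0, -0.08, 0, 0, 0, 0, -0.1, 0, 0, 0, 0, -0.1, 0, 0])

```text
clock: 7.28
tool_pos: [0.5781, -0.0856, 0.2529]
orientation: [-179.9, 0.1, -98.5]
force: [0.6, 0.1, -4.9]
opening: 0.0232
gripper_force: 30.0
```

```bash
python3 -c "
from h import *
to(.41,.38,.252,-98.5)"
```

```text
t 7.3 d tool [-0.4357  0.235   0.0009] turn 0.0 dist 0.495 q6 -19
```

drive_effector(offsets=[-0.03, 0.016, 0, 0, 0, -0.07, 0.038, 0, 0, 0, -0.11, 0.06, 0, 0, 0, -0.15, 0.081, 0, 0, 0, -0.19, 0.103, 0, 0, 0, -0.23, 0.124, 0, 0, 0, -0.27, 0.146, 0, 0, 0, -0.31, 0.167, 0, 0, 0])

```text
clock: 8.28
tool_pos: [0.4567, 0.2463, 0.2499]
orientation: [179.9, -0.1, -98.5]
force: [1.1, 0.9, -3.7]
opening: 0.0237
gripper_force: 30.0
```

drive_effector(offsets=[-0.04, 0.022, 0, 0, 0, -0.08, 0.045, 0, 0, 0, -0.11, 0.06, 0, 0, 0, -0.126, 0.068, 0, 0, 0, -0.126, 0.068, 0, 0, 0])

```text
clock: 8.9
tool_pos: [0.4089, 0.3805, 0.2501]
orientation: [179.9, -0.1, -98.4]
force: [-0.7, 0.3, -4.3]
opening: 0.0234
gripper_force: 30.0
```

```bash
python3 -c "
from h import *
to(.41,.38,.047,-98.5)"
```

```text
t 8.9 d tool [ 0.0003 -0.0012  0.2031] turn 0.1 dist 0.203 q6 -71
```

drive_effector(offsets=[0, 0, 0.04, 0, 0, 0, 0, 0.09, 0, 0, 0, 0, 0.14, 0, 0, 0, 0, 0.18, 0, 0, 0, 0, 0.195, 0, 0, 0, 0, 0.203, 0, 0, 0, 0, 0.205, 0, 0, 0, 0, 0.205, 0, 0])

```text
clock: 9.9
tool_pos: [0.41, 0.3809, 0.0478]
orientation: [-180.0, 0.1, -98.5]
force: [-1.1, -0.2, -3.5]
opening: 0.0235
gripper_force: 30.0
```

drive_effector(offsets=[0, 0, 0.001, 0, 0, 0, 0, 0.002, 0, 0, 0, 0, 0.002, 0, 0, 0, 0, 0.002, 0, 0])

```text
clock: 10.4
tool_pos: [0.4097, 0.3806, 0.0453]
orientation: [-180.0, 0.0, -98.5]
force: [-2.5, -0.4, 7.0]
opening: 0.0234
gripper_force: 30.0
```

drive_effector(offsets=[0, 0, 0, 0, 0.05, 0, 0, 0, 0, 0.05, 0, 0, 0, 0, 0.05, 0, 0, -0.04, 0, 0.05, 0, 0, -0.1, 0, 0.05, 0, 0, -0.16, 0, 0.07, 0, 0, -0.19, 0, 0.07, 0, 0, -0.19, 0, 0.07])

```text
clock: 11.4
tool_pos: [0.4104, 0.3813, 0.2376]
orientation: [-179.9, 0.3, -98.5]
force: [-0.8, 0.1, -1.0]
opening: 0.069
gripper_force: 0.0
```

Run:
```python
from h import *
t=snap('top')
blobs(t,.010,.05,.35,.72,-.55,-.15)
P=cloud(t)
m=(P[...,2]>.112)&(P[...,2]<.12)&(P[...,0]>.45)&(P[...,0]<.7)&(P[...,1]>-.2)&(P[...,1]<.05)
print('rim',cv2.minEnclosingCircle((P[m][:,:2]*1000).astype(np.float32)))
blobs(t,.03,.06,.3,.5,.3,.5)
# hex edge angles of nuts
for c in ((.4394,-.2317),(.4778,-.4442)):
    u,v=map(int,np.round(proj(t,(*c,.022)))); im=t['frame'][v-14:v+15,u-14:u+15]
    b=cv2.resize(im,None,fx=6,fy=6,interpolation=cv2.INTER_CUBIC)
    m=(b.min(-1)>125).astype(np.uint8)
    k=max(cv2.findContours(m,0,2)[0],key=cv2.contourArea)[:,0].astype(float)
    Q=np.array([ray(t,u-14+(a+.5)/6-.5,v-14+(bb+.5)/6-.5,.022)[:2] for a,bb in k]); (cx,cy),r=cv2.minEnclosingCircle((Q*1e3).astype(np.float32))
    d=Q-np.array([cx,cy])/1e3; h=cv2.convexHull((d*1e3).astype(np.float32))[:,0]
    w=[(np.ptp(h@[np.cos(x),np.sin(x)])+np.ptp(h@[np.cos(x+np.pi/3),np.sin(x+np.pi/3)])+np.ptp(h@[np.cos(x-np.pi/3),np.sin(x-np.pi/3)]))/3 for x in np.radians(range(60))]
    print(cx,cy,r,'flat normal',np.argmin(w),min(w),max(w))
u,v=map(int,proj(t,(.4778,-.4442,.022)))
```

```text
[482. 153.] 19 ztop 0.045 top mean [ 0.7184 -0.4779  0.0426] rect [ 718.3 -480.1] [ 2.1 12.7] 0.4
[403. 155.] 45 ztop 0.048 top mean [ 0.7165 -0.2485  0.0461] rect [ 716.6 -249.8] [25.8  3.3] 89.0
[474. 181.] 380 ztop 0.028 top mean [ 0.6354 -0.4714  0.0247] rect [ 636.  -470.5] [98.4 20.9] 81.3
[420. 187.] 199 ztop 0.028 top mean [ 0.6226 -0.2928  0.0246] rect [ 623.2 -292.9] [41.  44.1] 87.6
[373. 202.] 65 ztop 0.048 top mean [ 0.577  -0.1561  0.046 ] rect [ 579.3 -155.3] [ 7.  59.9] 89.8
[444. 230.] 70 ztop 0.038 top mean [ 0.4975 -0.3559  0.036 ] rect [ 498.  -356.7] [ 7.6 32.9] 40.7
[476. 237.] 197 ztop 0.026 top mean [ 0.4779 -0.4441  0.0227] rect [ 478.  -444.9] [43.2 40.8] 57.7
[402. 252.] 191 ztop 0.025 top mean [ 0.4393 -0.2322  0.0222] rect [ 439.5 -232.8] [39.2 42.9] 25.5
rim ((578.6382446289062, -84.65802764892578), 79.68108367919922)
[179. 268.] 77 ztop 0.049 top mean [0.409  0.3798 0.0469] rect [409.1 379.9] [22.9 18.6] 88.8
439.4482116699219 -232.1140594482422 22.686918258666992 flat normal 27 40.66121857789747 44.88317308012628
478.13580322265625 -444.8633728027344 22.910438537597656 flat normal 34 40.865719794787225 45.23008439275984
```

```bash
python3 -c "
from h import *
to(.4394,-.232,.15,-63)"
```

```text
t 11.4 d tool [ 0.6014 -0.1198  0.0855] turn -35.5 dist 0.619 q6 -71
```

Scaled: -35.5 degrees / 360 = -0.0986.

drive_effector(offsets=[0.06, -0.012, 0, -0.0278, 0.07, 0.12, -0.024, 0, -0.0556, 0.07, 0.18, -0.036, 0, -0.0833, 0.07, 0.24, -0.048, 0, -0.0986, 0.07, 0.3, -0.06, 0, -0.0986, 0.07, 0.36, -0.072, 0, -0.0986, 0.07, 0.42, -0.084, 0, -0.0986, 0.07, 0.48, -0.096, 0, -0.0986, 0.07])

```text
clock: 12.45
tool_pos: [0.4329, -0.1106, 0.2335]
orientation: [179.9, 0.0, -63.0]
force: [2.4, 0.3, 0.0]
opening: 0.07
gripper_force: 0.0
```

drive_effector(offsets=[0, 0, 0, 0, 0.07])

```text
clock: 12.58
tool_pos: [0.4324, -0.1125, 0.2329]
orientation: [179.8, 0.1, -63.4]
force: [-0.0, 0.2, 0.2]
opening: 0.07
gripper_force: 0.0
```

```bash
python3 -c "
from h import *
to(.4394,-.232,.10,-63)"
```

```text
t 12.6 d tool [0.11   0.0473 0.1329] turn -0.4 dist 0.179 q6 16
```

drive_effector(offsets=[0.055, 0.024, 0, 0, 0.07, 0.11, 0.0475, 0.04, 0, 0.07, 0.11, 0.0475, 0.1, 0, 0.07, 0.11, 0.0475, 0.133, 0, 0.07, 0.11, 0.0475, 0.133, 0, 0.07, 0.11, 0.0475, 0.133, 0, 0.07])

```text
clock: 13.32
tool_pos: [0.4423, -0.2278, 0.1024]
orientation: [-180.0, -0.0, -62.9]
force: [-0.3, -0.1, -0.1]
opening: 0.0702
gripper_force: 0.0
```

```bash
python3 -c "
from h import *
to(.4394,-.232,.029,-63)
t=snap('side');blobs(t,.010,.022,.38,.5,-.3,-.18)"
```

```text
t 13.3 d tool [0.0024 0.0044 0.0734] turn 0.1 dist 0.074 q6 32
[341. 312.] 138 ztop 0.022 top mean [ 0.438  -0.2344  0.0203] rect [ 440.4 -232.9] [44.  38.5] 58.9
```

Nut still in place; descend, close, lift.

drive_effector(offsets=[0.0024, 0.0044, 0.04, 0, 0.07, 0.0024, 0.0044, 0.065, 0, 0.07, 0.0024, 0.0044, 0.0735, 0, 0.07, 0.0024, 0.0044, 0.0735, 0, 0, 0.0024, 0.0044, 0.0735, 0, 0, 0.0024, 0.0044, 0.0735, 0, 0, 0.0024, 0.0044, 0.0735, 0, 0, 0.0024, 0.0044, 0.0735, 0, 0])

```text
clock: 14.38
tool_pos: [0.4393, -0.2324, 0.0289]
orientation: [-179.9, -0.1, -63.0]
force: [-0.0, 2.2, 7.0]
opening: 0.0398
gripper_force: 30.0
```

drive_effector(offsets=[0, 0, -0.02, 0, 0, 0, 0, -0.08, 0, 0, 0, 0, -0.14, 0, 0, 0, 0, -0.17, 0, 0, 0, 0, -0.17, 0, 0])

```text
clock: 15.0
tool_pos: [0.4397, -0.2326, 0.2007]
orientation: [-179.7, -0.2, -63.0]
force: [0.1, -0.1, -2.3]
opening: 0.0397
gripper_force: 30.0
```

```bash
python3 -c "
from h import *
to(.5785,-.0515,.195,-90)"
```

```text
t 15.0 d tool [-0.0983 -0.206   0.0057] turn 27.0 dist 0.228 q6 32
```

Scaled: 27 degrees / 360 = 0.075.

drive_effector(offsets=[-0.024, -0.05, 0, 0.0278, 0, -0.049, -0.1, 0, 0.0556, 0, -0.074, -0.155, 0, 0.075, 0, -0.098, -0.206, 0, 0.075, 0, -0.098, -0.206, 0, 0.075, 0, -0.098, -0.206, 0, 0.075, 0])

```text
clock: 15.75
tool_pos: [0.5765, -0.0514, 0.1962]
orientation: [179.8, -0.0, -90.0]
force: [-0.2, -0.5, -1.5]
opening: 0.0393
gripper_force: 30.0
```

```bash
python3 -c "
from h import *
to(.5785,-.0515,.084,-90)"
```

```text
t 15.8 d tool [ 1.000e-04 -2.000e-03  1.122e-01] turn 0.0 dist 0.112 q6 -14
```

drive_effector(offsets=[0, -0.002, 0.05, 0, 0, 0, -0.002, 0.09, 0, 0, 0, -0.002, 0.112, 0, 0, 0, -0.002, 0.112, 0, 0, 0, -0.002, 0.112, 0, 0.052, 0, -0.002, 0.112, 0, 0.052, 0, -0.002, 0.06, 0, 0.052, 0, -0.002, -0.02, 0, 0.052])

```text
clock: 16.75
tool_pos: [0.579, -0.0517, 0.2021]
orientation: [179.9, -0.0, -90.0]
force: [1.0, 1.4, -0.2]
opening: 0.052
gripper_force: 0.0
```

drive_effector(offsets=[0, 0, -0.06, 0, 0.07, 0, 0, -0.06, 0, 0.07])

```text
clock: 17.0
tool_pos: [0.5823, -0.0514, 0.268]
orientation: [-179.3, 0.1, -89.9]
force: [-0.3, 0.5, -1.0]
opening: 0.0663
gripper_force: 0.0
```

Run:
```python
from h import *
to(.478,-.4445,.15,-56)
to(.478,-.4445,.15,-86)
t=snap('top')
blobs(t,.010,.05,.35,.72,-.55,-.18)
blobs(t,.038,.08,.5,.66,-.17,0)
```

```text
t 17.0 d tool [0.393  0.1047 0.118 ] turn -33.9 dist 0.423 q6 -14
t 17.0 d tool [0.393  0.1047 0.118 ] turn -3.9 dist 0.423 q6 -14
[483. 153.] 23 ztop 0.047 top mean [ 0.7191 -0.4793  0.0461] rect [ 719.1 -480.4] [ 0.3 13.3] 4.3
[403. 155.] 48 ztop 0.048 top mean [ 0.717  -0.2474  0.0467] rect [ 716.9 -248.9] [26.9  3.3] 86.3
[474. 181.] 374 ztop 0.028 top mean [ 0.6355 -0.4717  0.0249] rect [ 635.6 -470.7] [98.7 21.4] 82.4
[420. 187.] 199 ztop 0.028 top mean [ 0.6223 -0.2926  0.0246] rect [ 622.8 -292.4] [44.3 42.7] 12.9
[445. 230.] 54 ztop 0.039 top mean [ 0.4971 -0.3559  0.0366] rect [ 497.2 -356.2] [ 8.  32.8] 35.7
[476. 237.] 198 ztop 0.025 top mean [ 0.4774 -0.4447  0.0223] rect [ 476.9 -445. ] [42.6 39.5] 62.4
[372. 197.] 164 ztop 0.076 top mean [ 0.5952 -0.1507  0.0757] rect [ 585.6 -150.2] [91.8 16.5] 6.0
[326. 192.] 47 ztop 0.069 top mean [ 0.6177 -0.0234  0.0687] rect [613.6 -21.3] [ 2.4 35.6] 61.0
[338. 227.] 28 ztop 0.076 top mean [ 0.5051 -0.0564  0.074 ] rect [505.5 -55.5] [31.2  1.6] 67.1
```

Scaled: -34 degrees / 360 = -0.0944.

drive_effector(offsets=[0.055, 0.015, 0, -0.0278, 0.07, 0.11, 0.03, 0, -0.0556, 0.07, 0.168, 0.045, 0, -0.0833, 0.07, 0.225, 0.06, 0, -0.0944, 0.07, 0.28, 0.075, 0.03, -0.0944, 0.07, 0.337, 0.09, 0.06, -0.0944, 0.07, 0.393, 0.105, 0.1, -0.0944, 0.07, 0.393, 0.105, 0.14, -0.0944, 0.07])

```text
clock: 18.05
tool_pos: [0.4736, -0.4475, 0.1196]
orientation: [-180.0, -0.1, -56.2]
force: [0.8, 0.6, 0.2]
opening: 0.07
gripper_force: 0.0
```

drive_effector(offsets=[0, 0, 0, 0, 0.07])

```text
clock: 18.18
tool_pos: [0.4713, -0.4439, 0.1161]
orientation: [179.8, 0.5, -56.1]
force: [-0.5, -0.1, 1.0]
opening: 0.0701
gripper_force: 0.0
```

```bash
python3 -c "
from h import *
to(.478,-.4445,.029,-56)"
```

```text
t 18.2 d tool [ 0.0042 -0.0052  0.0871] turn -0.1 dist 0.087 q6 60
```

drive_effector(offsets=[0.003, -0.005, 0.03, 0, 0.07, 0.003, -0.005, 0.04, 0, 0.07, 0.003, -0.005, 0.04, 0, 0.07])

```text
clock: 18.55
tool_pos: [0.4809, -0.4437, 0.0814]
orientation: [180.0, -0.0, -55.9]
force: [-0.5, 0.5, 0.5]
opening: 0.0702
gripper_force: 0.0
```

```bash
python3 -c "
from h import *
to(.478,-.4445,.029,-56)"
```

```text
t 18.6 d tool [-0.001   0.0028  0.0524] turn 0.1 dist 0.052 q6 60
```

drive_effector(offsets=[-0.001, 0.003, 0.035, 0, 0.07, -0.001, 0.003, 0.052, 0, 0.07, -0.001, 0.003, 0.052, 0, 0.07, -0.001, 0.003, 0.052, 0, 0, -0.001, 0.003, 0.052, 0, 0, -0.001, 0.003, 0.052, 0, 0, -0.001, 0.003, 0.052, 0, 0, -0.001, 0.003, 0.052, 0, 0])

```text
clock: 19.55
tool_pos: [0.4778, -0.4452, 0.0292]
orientation: [-180.0, -0.0, -56.0]
force: [-0.6, 0.8, 4.9]
opening: 0.0398
gripper_force: 30.0
```

drive_effector(offsets=[0, 0, -0.02, 0, 0, 0, 0, -0.08, 0, 0, 0, 0, -0.14, 0, 0, 0, 0, -0.17, 0, 0, 0, 0, -0.17, 0, 0])

```text
clock: 20.18
tool_pos: [0.4784, -0.4457, 0.2016]
orientation: [-179.9, -0.3, -56.0]
force: [-1.0, -0.6, -1.6]
opening: 0.0398
gripper_force: 30.0
```

```bash
python3 -c "
from h import *
to(.5785,-.118,.195,-90)"
```

```text
t 20.2 d tool [-0.2156 -0.2663  0.0066] turn 34.0 dist 0.343 q6 60
```

Scaled: 34 degrees / 360 = 0.0944.

drive_effector(offsets=[-0.03, -0.04, 0, 0.0278, 0, -0.065, -0.08, 0, 0.0556, 0, -0.1, -0.123, 0, 0.0833, 0, -0.136, -0.168, 0, 0.0944, 0, -0.175, -0.216, 0, 0.0944, 0, -0.2156, -0.266, 0, 0.0944, 0, -0.2156, -0.266, 0, 0.0944, 0, -0.2156, -0.266, 0, 0.0944, 0])

```text
clock: 21.18
tool_pos: [0.5766, -0.1171, 0.1972]
orientation: [179.9, -0.0, -89.9]
force: [-0.3, -0.7, -1.9]
opening: 0.0398
gripper_force: 30.0
```

```bash
python3 -c "
from h import *
to(.5785,-.118,.084,-90)"
```

```text
t 21.2 d tool [ 0.0009 -0.0019  0.1132] turn 0.1 dist 0.113 q6 -7
```

drive_effector(offsets=[0.001, -0.002, 0.05, 0, 0, 0.001, -0.002, 0.09, 0, 0, 0.001, -0.002, 0.113, 0, 0, 0.001, -0.002, 0.113, 0, 0, 0.001, -0.002, 0.113, 0, 0.052, 0.001, -0.002, 0.113, 0, 0.052, 0.001, -0.002, 0.06, 0, 0.052, 0.001, -0.002, -0.01, 0, 0.052])

```text
clock: 22.18
tool_pos: [0.5789, -0.1187, 0.2027]
orientation: [179.9, -0.0, -90.0]
force: [0.8, -0.2, 0.8]
opening: 0.0516
gripper_force: 0.0
```

drive_effector(offsets=[0, 0, -0.03, 0, 0.075, 0, 0, -0.03, 0, 0.075])

```text
clock: 22.42
tool_pos: [0.581, -0.1186, 0.2357]
orientation: [-179.5, 0.0, -90.0]
force: [0.4, 0.3, -0.5]
opening: 0.0663
gripper_force: 0.0
```

Run:
```python
from h import *
to(.6225,-.2925,.1,-90)
to(.4975,-.356,.1,-49.4)
t=snap('top')
blobs(t,.010,.05,.35,.70,-.55,-.18)
```

```text
t 22.4 d tool [ 0.1739 -0.0414  0.1357] turn 0.0 dist 0.224 q6 -7
t 22.4 d tool [0.2373 0.0837 0.1357] turn -40.6 dist 0.286 q6 -7
[474. 181.] 375 ztop 0.028 top mean [ 0.6353 -0.4733  0.0247] rect [ 635.3 -471.3] [96.6 22.1] 84.9
[420. 187.] 198 ztop 0.027 top mean [ 0.623  -0.2924  0.0244] rect [ 623.  -292.6] [44.1 42.9] 11.4
[445. 230.] 56 ztop 0.039 top mean [ 0.4969 -0.355   0.0366] rect [ 497.3 -355.8] [ 7.8 34. ] 36.7
```

Scaled: -75 degrees / 360 = -0.2083.

drive_effector(offsets=[0.04, -0.01, 0, -0.0278, 0.062, 0.08, -0.02, 0, -0.0556, 0.062, 0.13, -0.03, 0.03, -0.0833, 0.062, 0.174, -0.042, 0.06, -0.1111, 0.062, 0.174, -0.042, 0.1, -0.1389, 0.062, 0.174, -0.042, 0.13, -0.1667, 0.062, 0.174, -0.042, 0.136, -0.1944, 0.062, 0.174, -0.042, 0.136, -0.2083, 0.062])

```text
clock: 23.48
tool_pos: [0.6201, -0.2924, 0.0927]
orientation: [180.0, 0.2, -14.8]
force: [0.6, -0.5, -0.1]
opening: 0.062
gripper_force: 0.0
```

drive_effector(offsets=[0, 0, 0, 0, 0.062])

```text
clock: 23.6
tool_pos: [0.6208, -0.2924, 0.094]
orientation: [180.0, 0.1, -15.0]
force: [-0.2, 0.6, -0.2]
opening: 0.0617
gripper_force: 0.0
```

```bash
python3 -c "
from h import *
to(.6227,-.2926,.029,-15)"
```

```text
t 23.6 d tool [ 0.0019 -0.0003  0.065 ] turn -0.0 dist 0.065 q6 84
```

drive_effector(offsets=[0.002, 0, 0.035, 0, 0.062, 0.002, 0, 0.058, 0, 0.062, 0.002, 0, 0.065, 0, 0.062, 0.002, 0, 0.065, 0, 0, 0.002, 0, 0.065, 0, 0, 0.002, 0, 0.065, 0, 0, 0.002, 0, 0.065, 0, 0])

```text
clock: 24.48
tool_pos: [0.6241, -0.2932, 0.0312]
orientation: [180.0, -0.1, -15.0]
force: [-0.5, 0.3, 4.3]
opening: 0.0447
gripper_force: 30.3
```

drive_effector(offsets=[0, 0, -0.02, 0, 0, 0, 0, -0.08, 0, 0, 0, 0, -0.14, 0, 0, 0, 0, -0.17, 0, 0, 0, 0, -0.17, 0, 0])

```text
clock: 25.1
tool_pos: [0.6246, -0.2935, 0.205]
orientation: [-180.0, -0.4, -15.0]
force: [0.7, 0.1, -1.9]
opening: 0.0446
gripper_force: 30.2
```

```bash
python3 -c "
from h import *
to(.6145,-.0847,.195,0)"
```

```text
t 25.1 d tool [-0.0637 -0.1992  0.01  ] turn -15.0 dist 0.209 q6 84
```

Scaled: -15 degrees / 360 = -0.0417.

drive_effector(offsets=[-0.016, -0.05, 0, -0.0222, 0, -0.032, -0.1, 0, -0.0417, 0, -0.048, -0.15, 0, -0.0417, 0, -0.0637, -0.199, 0, -0.0417, 0, -0.0637, -0.199, 0, -0.0417, 0, -0.0637, -0.199, 0, -0.0417, 0])

```text
clock: 25.85
tool_pos: [0.6128, -0.0842, 0.1997]
orientation: [180.0, 0.1, 0.1]
force: [-0.1, -0.8, -1.6]
opening: 0.0444
gripper_force: 30.3
```

```bash
python3 -c "
from h import *
to(.6145,-.0847,.084,0)"
```

```text
t 25.9 d tool [0.0017 0.0005 0.1157] turn 0.1 dist 0.116 q6 80
```

drive_effector(offsets=[0.002, 0, 0.05, 0, 0, 0.002, 0, 0.09, 0, 0, 0.002, 0, 0.114, 0, 0, 0.002, 0, 0.114, 0, 0, 0.002, 0, 0.114, 0, 0.055, 0.002, 0, 0.114, 0, 0.055, 0.002, 0, 0.06, 0, 0.055, 0.002, 0, -0.01, 0, 0.055])

```text
clock: 26.85
tool_pos: [0.6149, -0.0845, 0.2044]
orientation: [180.0, 0.0, 0.0]
force: [1.2, 0.6, -0.6]
opening: 0.055
gripper_force: 0.0
```

drive_effector(offsets=[0, 0, -0.03, 0, 0.04, 0, 0, -0.03, 0, 0.04])

```text
clock: 27.1
tool_pos: [0.617, -0.0843, 0.2375]
orientation: [-180.0, -0.5, 0.0]
force: [0.5, 1.4, 0.0]
opening: 0.0423
gripper_force: 0.0
```

Run:
```python
from h import *
t=snap('top')
blobs(t,.010,.05,.35,.70,-.55,-.18)
to(.4975,-.356,.1,-49.4)
```

```text
[474. 181.] 377 ztop 0.027 top mean [ 0.6354 -0.4716  0.0245] rect [ 637.4 -440.4] [158.5  22.2] 85.5
[445. 230.] 58 ztop 0.038 top mean [ 0.497  -0.3556  0.0359] rect [ 496.8 -355.7] [ 7.5 31.8] 38.4
t 27.1 d tool [-0.1185  0.2717  0.1352] turn 49.4 dist 0.326 q6 80
```

Scaled: 51 degrees / 360 = 0.1417.

drive_effector(offsets=[-0.02, 0.046, 0, 0.0278, 0.04, -0.04, 0.092, 0, 0.0556, 0.04, -0.06, 0.138, 0, 0.0833, 0.04, -0.08, 0.184, 0, 0.1111, 0.04, -0.1, 0.23, 0.03, 0.1389, 0.04, -0.1185, 0.272, 0.08, 0.1417, 0.04, -0.1185, 0.272, 0.12, 0.1417, 0.04, -0.1185, 0.272, 0.12, 0.1417, 0.04])

```text
clock: 28.15
tool_pos: [0.4936, -0.3559, 0.1087]
orientation: [179.8, 0.4, -51.1]
force: [-0.5, -0.4, 1.0]
opening: 0.0398
gripper_force: 0.0
```

drive_effector(offsets=[0, 0, 0, 0, 0.04])

```text
clock: 28.28
tool_pos: [0.4977, -0.3565, 0.1138]
orientation: [-180.0, -0.1, -50.9]
force: [1.0, 0.5, 0.8]
opening: 0.0398
gripper_force: 0.0
```

```bash
python3 -c "
from h import *
to(.4972,-.3558,.039,-51)"
```

```text
t 28.3 d tool [-0.0008 -0.      0.0748] turn 0.1 dist 0.075 q6 56
```

drive_effector(offsets=[0, 0, 0.04, 0, 0.04, 0, 0, 0.065, 0, 0.04, 0, 0, 0.074, 0, 0.04, 0, 0, 0.074, 0, 0, 0, 0, 0.074, 0, 0, 0, 0, 0.074, 0, 0, 0, 0, 0.074, 0, 0, 0, 0, 0.074, 0, 0])

```text
clock: 29.28
tool_pos: [0.4974, -0.3566, 0.0394]
orientation: [-180.0, -0.1, -51.0]
force: [0.2, 2.1, 5.2]
opening: 0.0081
gripper_force: 30.0
```

drive_effector(offsets=[0, 0, -0.02, 0, 0, 0, 0, -0.08, 0, 0, 0, 0, -0.14, 0, 0, 0, 0, -0.17, 0, 0, 0, 0, -0.17, 0, 0])

```text
clock: 29.9
tool_pos: [0.4978, -0.3569, 0.2114]
orientation: [-179.9, -0.2, -51.0]
force: [0.0, 0.7, -1.7]
opening: 0.0079
gripper_force: 30.0
```

```bash
python3 -c "
from h import *
to(.545,-.1,.205,0)"
```

```text
t 29.9 d tool [-0.1699 -0.1984  0.0064] turn -51.0 dist 0.261 q6 56
```

Scaled: -51 degrees / 360 = -0.1417.

drive_effector(offsets=[-0.034, -0.04, 0, -0.0278, 0, -0.068, -0.08, 0, -0.0556, 0, -0.102, -0.12, 0, -0.0833, 0, -0.136, -0.16, 0, -0.1111, 0, -0.17, -0.1985, 0, -0.1417, 0, -0.17, -0.1985, 0, -0.1417, 0, -0.17, -0.1985, 0, -0.1417, 0])

```text
clock: 30.78
tool_pos: [0.5433, -0.0992, 0.2073]
orientation: [180.0, 0.1, 0.0]
force: [-0.1, -0.6, -1.5]
opening: 0.0079
gripper_force: 30.0
```

Run:
```python
from h import *
to(.545,-.1,.090,0)
t=snap('side');im=cv2.cvtColor(t['frame'],cv2.COLOR_RGB2BGR);cv2.imwrite('pics/s3.png',cv2.resize(im[110:310,220:480],None,fx=3,fy=3))
```

```text
t 30.8 d tool [0.0017 0.0008 0.1173] turn 0.0 dist 0.117 q6 80
```

View pics/s3.png

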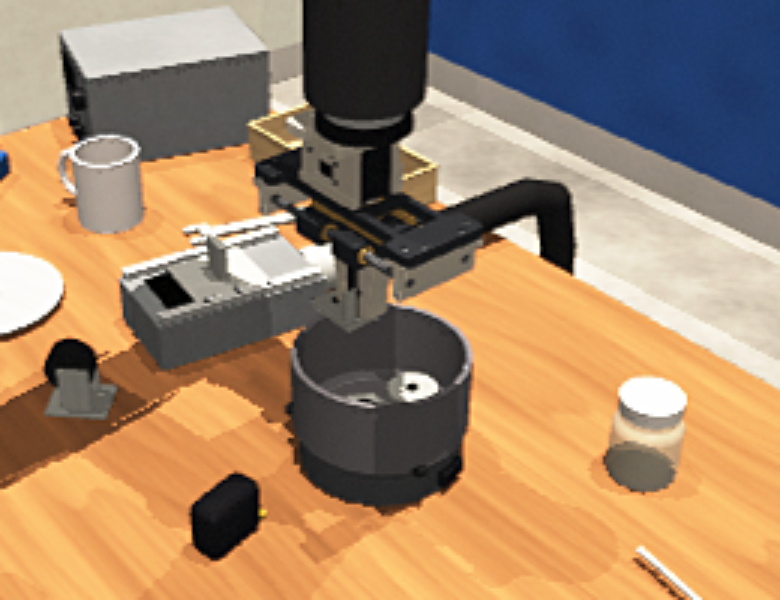

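Bracket held over the open tub; pulley and a nut are visible inside at (412,387). Lower to just above the nuts and release.

drive_effector(offsets=[0.002, 0, 0.05, 0, 0, 0.002, 0, 0.09, 0, 0, 0.002, 0, 0.107, 0, 0, 0.002, 0, 0.107, 0, 0, 0.002, 0, 0.107, 0, 0.03, 0.002, 0, 0.107, 0, 0.03, 0.002, 0, 0.06, 0, 0.03, 0.002, 0, -0.01, 0, 0.03])

```text
clock: 31.82
tool_pos: [0.5452, -0.0995, 0.212]
orientation: [180.0, 0.1, 0.0]
force: [1.9, -0.2, 0.4]
opening: 0.03
gripper_force: 0.0
```

drive_effector(offsets=[0.03, 0.03, -0.03, 0, 0.04, 0.03, 0.08, -0.03, 0, 0.05, 0, 0.14, -0.03, 0, 0.05, 0, 0.2, -0.03, 0, 0.05, 0, 0.26, -0.03, 0, 0.05, 0, 0.26, -0.03, 0, 0.05])

```text
clock: 32.58
tool_pos: [0.5452, -0.3633, 0.2412]
orientation: [180.0, -0.0, -0.3]
force: [0.5, 1.4, -0.1]
opening: 0.0502
gripper_force: 0.0
```

Run:
```python
from h import *
t=snap('top')
blobs(t,.008,.06,.3,.70,-.55,-.0)
P=cloud(t); m=np.hypot(P[...,0]-.5785,P[...,1]+.0847)<.068; print('max z in tub',np.sort(P[m][:,2])[-10:])
im=cv2.cvtColor(t['frame'],cv2.COLOR_RGB2BGR);cv2.imwrite('pics/t3.png',cv2.resize(im[130:290,130:510],None,fx=2.1,fy=2.1))
```

```text
[349. 199.] 1749 ztop 0.059 top mean [ 0.5851 -0.0974  0.0576] rect [591.6 -90.4] [125.4 129. ] 18.1
[330. 223.] 25 ztop 0.058 top mean [ 0.5202 -0.033   0.0562] rect [517.8 -36.1] [41.1  2.5] 51.4
[352. 266.] 281 ztop 0.054 top mean [ 0.4041 -0.0907  0.0513] rect [403.8 -91. ] [58.9 29.5] 14.5
max z in tub [0.67149389 0.67158306 0.67160551 0.67169027 0.67182742 0.67212375
 0.6721674  0.67229194 0.67252549 0.67280451]
```

View pics/t3.png

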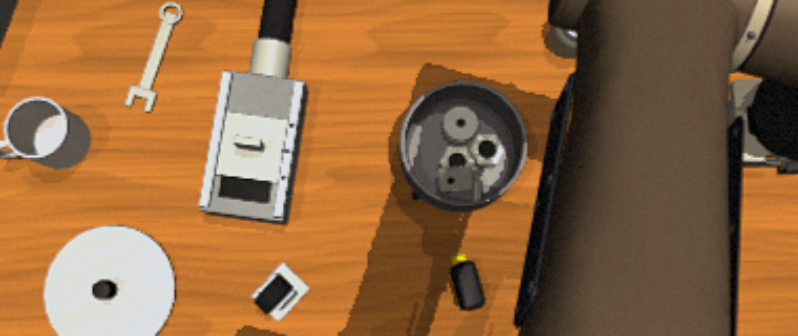

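All four parts show inside the tub around (465,155): a pulley, two nuts and the bracket. Now fetch the cover at (108,290).

Run:
```python
from h import *
t=snap('top'); blobs(t,.03,.06,.3,.5,.3,.5)
P=cloud(t); m=(P[...,2]>.005)&(P[...,2]<.03)&(P[...,0]>.3)&(P[...,0]<.52)&(P[...,1]>.27)&(P[...,1]<.49)
print(cv2.minEnclosingCircle((P[m][:,:2]*1000).astype(np.float32)))
to(.409,.38,.2,-80)
```

```text
[179. 268.] 77 ztop 0.050 top mean [0.4086 0.3801 0.0467] rect [408.6 379.7] [19.6 22.2] 54.2
((413.436279296875, 369.4296875), 140.22061157226562)
t 32.7 d tool [-0.1379 -0.7399  0.0414] turn 79.9 dist 0.754 q6 106
```

Careful with the scale: turns go in shares of 2 pi rad. That gives: 80 degrees / 360 = 0.2222.

drive_effector(offsets=[-0.01, -0.055, 0, 0.0278, 0.06, -0.02, -0.11, 0, 0.0556, 0.06, -0.03, -0.165, 0, 0.0833, 0.06, -0.042, -0.22, 0, 0.1111, 0.06, -0.053, -0.275, 0, 0.1389, 0.06, -0.063, -0.33, 0, 0.1667, 0.06, -0.073, -0.385, 0, 0.1944, 0.06, -0.083, -0.44, 0, 0.2222, 0.06])

```text
clock: 33.67
tool_pos: [0.4652, 0.0687, 0.2421]
orientation: [-179.9, 0.0, -76.4]
force: [0.8, -0.2, -0.3]
opening: 0.0601
gripper_force: 0.0
```

```bash
python3 -c "
from h import *
to(.409,.38,.15,-80)"
```

```text
t 33.7 d tool [-0.3158 -0.0183  0.0921] turn 3.6 dist 0.329 q6 -19
```

Scaled: 2 degrees / 360 = 0.0056.

drive_effector(offsets=[-0.06, -0.003, 0, 0.0056, 0.06, -0.12, -0.006, 0, 0.0056, 0.06, -0.18, -0.01, 0, 0.0056, 0.06, -0.24, -0.014, 0.03, 0.0056, 0.06, -0.29, -0.016, 0.06, 0.0056, 0.06, -0.31, -0.018, 0.09, 0.0056, 0.06, -0.31, -0.018, 0.09, 0.0056, 0.06, -0.31, -0.018, 0.09, 0.0056, 0.06])

```text
clock: 34.67
tool_pos: [0.4098, 0.3717, 0.1522]
orientation: [-179.9, 0.0, -78.2]
force: [0.9, -0.9, 1.3]
opening: 0.0599
gripper_force: 0.0
```

```bash
python3 -c "
from h import *
to(.4088,.38,.0453,-80)"
```

```text
t 34.7 d tool [-0.0083 -0.0007  0.1069] turn 1.8 dist 0.107 q6 -51
```

drive_effector(offsets=[-0.008, -0.001, 0.04, 0, 0.06, -0.008, -0.001, 0.08, 0, 0.06, -0.008, -0.001, 0.1, 0, 0.06, -0.008, -0.001, 0.106, 0, 0.06, -0.008, -0.001, 0.106, 0, 0, -0.008, -0.001, 0.106, 0, 0, -0.008, -0.001, 0.106, 0, 0, -0.008, -0.001, 0.106, 0, 0])

```text
clock: 35.67
tool_pos: [0.4096, 0.3798, 0.0456]
orientation: [-180.0, 0.0, -78.3]
force: [0.8, -0.1, 0.9]
opening: 0.0255
gripper_force: 0.0
```

drive_effector(offsets=[0, 0, 0, 0, 0, 0, 0, -0.02, 0, 0, 0, 0, -0.07, 0, 0, 0, 0, -0.13, 0, 0, 0, 0, -0.19, 0, 0, 0, 0, -0.2, 0, 0, 0, 0, -0.2, 0, 0])

```text
clock: 36.55
tool_pos: [0.409, 0.3792, 0.2447]
orientation: [180.0, 0.0, -78.3]
force: [-0.2, -1.1, -5.1]
opening: 0.0235
gripper_force: 30.0
```

Run:
```python
from h import *
to(.5785,-.0847,.252,-80)
t=snap('top'); P=cloud(t)
m=(P[...,2]>.112)&(P[...,2]<.12)&(P[...,0]>.45)&(P[...,0]<.7)&(P[...,1]>-.2)&(P[...,1]<.05)
print('rim',cv2.minEnclosingCircle((P[m][:,:2]*1000).astype(np.float32)))
```

```text
t 36.5 d tool [ 0.4887 -0.0717 -0.0073] turn 1.7 dist 0.494 q6 -51
rim ((578.5593872070312, -84.44493103027344), 79.8205337524414)
```

drive_effector(offsets=[0.03, -0.004, 0, 0, 0, 0.07, -0.01, 0, 0, 0, 0.11, -0.016, 0, 0, 0, 0.15, -0.022, 0, 0, 0, 0.19, -0.028, 0, 0, 0, 0.23, -0.034, 0, 0, 0, 0.27, -0.04, 0, 0, 0, 0.31, -0.046, 0, 0, 0])

```text
clock: 37.6
tool_pos: [0.5168, 0.0836, 0.2424]
orientation: [179.7, -0.1, -78.3]
force: [0.8, 0.5, -2.6]
opening: 0.0233
gripper_force: 30.0
```

drive_effector(offsets=[0.04, -0.006, 0, 0, 0, 0.08, -0.012, 0, 0, 0, 0.12, -0.018, 0, 0, 0, 0.16, -0.023, 0, 0, 0, 0.179, -0.026, 0, 0, 0, 0.179, -0.026, 0, 0, 0, 0.179, -0.026, 0, 0, 0])

```text
clock: 38.48
tool_pos: [0.5789, -0.0841, 0.2439]
orientation: [179.9, 0.0, -78.3]
force: [0.4, -0.3, -3.1]
opening: 0.0231
gripper_force: 30.0
```

```bash
python3 -c "
from h import *
to(.5783,-.0847,.152,-80)"
```

```text
t 38.5 d tool [0.0004 0.0007 0.0919] turn 1.7 dist 0.092 q6 1
```

drive_effector(offsets=[0.0005, 0.001, 0.03, 0, 0, 0.0005, 0.001, 0.06, 0, 0, 0.0005, 0.001, 0.078, 0, 0, 0.0005, 0.001, 0.084, 0, 0, 0.0005, 0.001, 0.084, 0, 0, 0.0005, 0.001, 0.084, 0, 0])

```text
clock: 39.22
tool_pos: [0.5792, -0.085, 0.1621]
orientation: [-179.9, -0.0, -78.2]
force: [-0.7, 0.3, -3.6]
opening: 0.0232
gripper_force: 30.0
```

```bash
python3 -c "
from h import *
to(.5783,-.0847,.1526,-80)"
```

```text
t 39.2 d tool [-0.0005  0.0008  0.0095] turn 1.8 dist 0.010 q6 1
```

drive_effector(offsets=[-0.0005, 0.0005, 0.004, 0, 0, -0.0005, 0.0005, 0.007, 0, 0, -0.0005, 0.0005, 0.0095, 0, 0, -0.0005, 0.0005, 0.0095, 0, 0, -0.0005, 0.0005, 0.0095, 0, 0])

```text
clock: 39.85
tool_pos: [0.578, -0.085, 0.1526]
orientation: [-180.0, -0.0, -78.2]
force: [-4.3, 1.8, 5.0]
opening: 0.0235
gripper_force: 30.0
```

drive_effector(offsets=[0, 0, 0, 0, 0.05, 0, 0, 0, 0, 0.05, 0, 0, 0, 0, 0.05, 0, 0, -0.04, 0, 0.05, 0, 0, -0.09, 0, 0.05, 0, 0, -0.09, 0, 0.05])

```text
clock: 40.6
tool_pos: [0.5804, -0.085, 0.2461]
orientation: [-179.6, -0.1, -78.2]
force: [0.3, 0.0, -0.7]
opening: 0.0499
gripper_force: 0.0
```

Run:
```python
from h import *
to(.5883,.187,.2,-98.5)
for n in ('side','top'):
    t=snap(n); P=cloud(t); r=np.hypot(P[...,0]-.578,P[...,1]+.085); m=(r<.083)&(r>.02)&(P[...,2]>.1)&(P[...,2]<.135)
    Q=P[m]; A=np.c_[Q[:,:2]-[.578,-.085],np.ones(len(Q))]; print(n,len(Q),np.linalg.lstsq(A,Q[:,2],rcond=None)[0].round(4))
    if n=='side': blobs(t,.075,.105,.5,.68,.1,.3,amin=5)
save(snap('side'),'s4')
```

```text
t 40.6 d tool [-0.2647 -0.0632  0.0461] turn 20.3 dist 0.276 q6 1
side 1807 [0.0239 0.0329 0.1192]
[292. 193.] 63 ztop 0.101 top mean [0.5891 0.1834 0.0993] rect [589.3 184.3] [35.3  8.6] 79.5
top 1213 [-0.0004 -0.0009  0.1199]
```

View pics/s4.png

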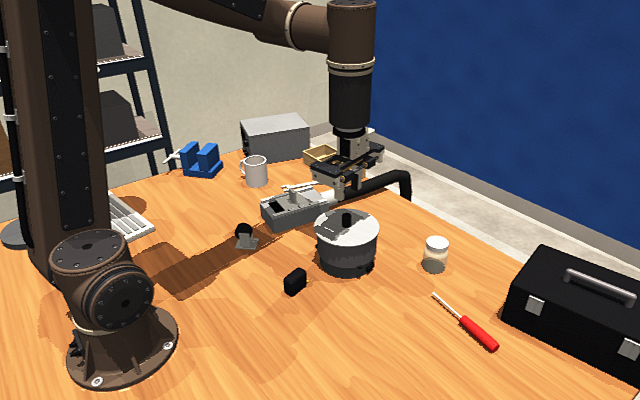

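The cover is seated and level, with its top plane at 0.120 m and zero tilt in the top view, and the bench is clear of parts. Now the shutter's last click.

Scaled: 20.3 degrees / 360 = 0.0564.

drive_effector(offsets=[-0.05, -0.012, 0, 0.0139, 0.05, -0.11, -0.026, 0, 0.0278, 0.05, -0.17, -0.04, 0, 0.0564, 0.05, -0.22, -0.053, 0, 0.0564, 0.05, -0.264, -0.063, 0, 0.0564, 0.05, -0.264, -0.063, 0.04, 0.0564, 0.05, -0.264, -0.063, 0.04, 0.0564, 0.05])

```text
clock: 41.62
tool_pos: [0.5835, 0.1857, 0.1973]
orientation: [179.6, -0.3, -98.5]
force: [0.4, 0.1, 1.2]
opening: 0.0502
gripper_force: 0.0
```

```bash
python3 -c "
from h import *
to(.589,.1875,.093,-98.5)"
```

```text
t 41.6 d tool [-0.0026 -0.0051  0.1043] turn -0.0 dist 0.104 q6 -44
```

drive_effector(offsets=[-0.001, -0.003, 0.02, 0, 0.05, -0.001, -0.003, 0.04, 0, 0.05, -0.001, -0.003, 0.04, 0, 0.05])

```text
clock: 42.0
tool_pos: [0.5886, 0.1857, 0.1608]
orientation: [179.9, -0.1, -98.6]
force: [-0.1, 0.0, -0.5]
opening: 0.0501
gripper_force: 0.0
```

```bash
python3 -c "
from h import *
to(.589,.1875,.093,-98.5)"
```

```text
t 42.0 d tool [-0.0018 -0.0001  0.0678] turn -0.1 dist 0.068 q6 -44
```

drive_effector(offsets=[-0.002, 0, 0.035, 0, 0.05, -0.002, 0, 0.06, 0, 0.05, -0.002, 0, 0.068, 0, 0.05, -0.002, 0, 0.068, 0, 0, -0.002, 0, 0.068, 0, 0, -0.002, 0, 0.068, 0, 0, -0.002, 0, 0.068, 0, 0, -0.002, 0, 0.068, 0, 0])

```text
clock: 43.0
tool_pos: [0.5896, 0.189, 0.094]
orientation: [-180.0, 0.0, -98.6]
force: [-1.1, 0.5, 2.2]
opening: 0.0102
gripper_force: 30.0
```

drive_effector(offsets=[0, 0, 0, 0, 0, 0, 0, 0, 0, 0, 0, -0.01, 0, 0, 0, 0, -0.02, 0, 0, 0, 0, -0.03, 0, 0, 0, 0, -0.0355, 0, 0, 0, 0, -0.0355, 0, 0, 0, 0, -0.0355, 0, 0, 0])

```text
clock: 44.0
tool_pos: [0.6253, 0.1833, 0.0939]
orientation: [-179.9, 0.0, -98.6]
force: [0.0, -1.5, 5.3]
opening: 0.0096
gripper_force: 30.0
```

drive_effector(offsets=[0, 0, 0, 0, 0.05, 0, 0, 0, 0, 0.05, 0, 0, 0, 0, 0.05, 0, 0, -0.06, 0, 0.05, 0, 0, -0.11, 0, 0.05, 0, 0, -0.16, 0, 0.05, 0, 0, -0.16, 0, 0.05])

```text
clock: 44.88
tool_pos: [0.6265, 0.1844, 0.2587]
orientation: [-179.6, 0.3, -98.5]
force: [0.0, 0.6, -1.0]
opening: 0.0499
gripper_force: 0.0
```

drive_effector(offsets=[0.06, 0, 0, 0, 0.05, 0.12, 0.03, 0, 0, 0.05, 0.18, 0.05, 0, 0, 0.05, 0.24, 0.06, 0, 0, 0.05, 0.3, 0.08, 0, 0, 0.05, 0.36, 0.1, 0, 0, 0.05, 0.36, 0.1, 0, 0, 0.05, 0.36, 0.1, 0, 0, 0.05])

```text
clock: 45.88
tool_pos: [0.4718, -0.1578, 0.2532]
orientation: [180.0, 0.0, -98.6]
force: [1.1, 0.9, 0.4]
opening: 0.0505
gripper_force: 0.0
```

Run:
```python
from h import *
t=snap('top'); blobs(t,.072,.11,.5,.72,.1,.3,amin=5); save(t,'t5'); s=snap('side'); blobs(s,.072,.105,.5,.72,.1,.3,amin=5)
blobs(s,.01,.05,.35,.7,-.55,.0)
```

```text
[250. 185.] 71 ztop 0.102 top mean [0.6228 0.1819 0.0994] rect [622.7 181.6] [33.3 10.3] 81.2
[347. 267.] 556 ztop 0.049 top mean [ 0.5393 -0.1361  0.0468] rect [ 545.8 -124.9] [ 56.3 151.6] 48.1
[295. 284.] 301 ztop 0.048 top mean [ 0.3966 -0.1036  0.0465] rect [ 403.2 -103.3] [29.  61.5] 77.2
[474. 329.] 596 ztop 0.027 top mean [ 0.6352 -0.4767  0.024 ] rect [ 635.6 -472.9] [100.3  25.1] 81.4
```

View pics/t5.png

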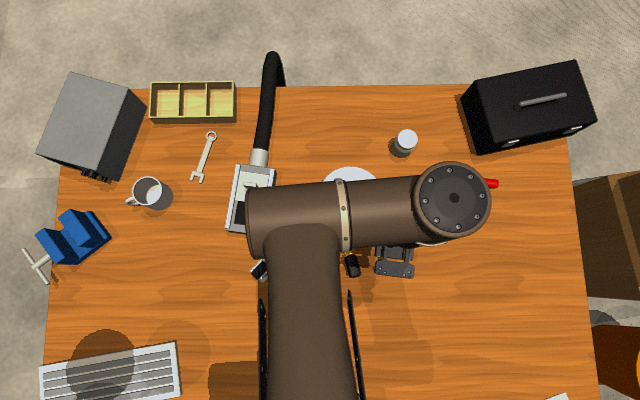

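The tab (near 250,185) has moved 70.0 mm in total, so the shutter is at its last stop; the bystanders are in place and the robot is clear.

```bash
python3 -c "
from plant import ctrl, cams, close_job
print(close_job())"
```

```text
the job is handed in; nothing more can be done
None
```

Job handed in at about 46 s on the robot's clock: shutter to the middle stop, all four parts present (two nuts, one pulley, the bracket) in the tub, cover reseated level, then shutter to the running stop (70.0 mm measured).

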